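# Call the mechanic and point out the socket and the ratchet

## Robot

A 6-joint arm with a two-finger parallel gripper is mounted at the origin on the work surface. World frame = base frame: x ahead of the robot, y to its left, z up, the work surface at z = 0. Lengths are in m, angles in rad, forces in N, time in s.
With the tool pointing down it reaches from about 0.375 to 0.925 m from the base axis. Payload 5.7 kg.
Tool frame: the origin (TCP) lies between the finger pads, 19 mm behind the fingertips; this is the grasp point; z points along the fingers, x is the direction in which the jaws open and shut, and the axes are right-handed (so a half turn about z gives the same grasp; the last joint's range is limited). The gripper opens to 85 mm and grips with 20 to 120 N. Pads are 22 mm wide; open, the fingers measure 114 mm over their backs; the gripper's body (76 mm by 85 mm) begins 54 mm behind the grasp point. The pads swing forward as they close: fully open they stand 13 mm farther back than shut.
Start: joints at [-1.46, 0.359, 1.51, -0, 1.272, -0.115], TCP at [0.134, -0.585, 0.25] pointing down, gripper open.
Joint ranges: [-2.97, 2.97], [-1.01, 2.36], [0.21, 2.38], [-0.96, 4.11], [0.2, 2.71], [-2.98, 2.98]. Speed limits (rad/s): [2.39, 2.39, 3.14, 3.14, 3.14, 3.14].

## Interface

Orientations are given as a unit quaternion [x, y, z, w].
In Python, from rig import sensors, get_image, ctrl, silhouettes gives the robot as it stands.
- The arm moves only by the tool jog_arm, never from a script. Its argument "motion" is a list of rows, each a list of 5 numbers: the shift along the tool's x, y, z in m, then the turn about the tool's z in degrees, then the opening in per cent of the stroke, from 0 (shut) to 100 (fully open). In form: [[dx, dy, dz, roll, fingers], ...]. A call has 1 to 8 rows; each row shifts and turns the commanded pose from where the row before left it, along the tool's axes as they then stand; what a row does not reach is not made up. A row lasts 1/10 s, in which the tool goes at most 50 mm and 8.59 degrees, less where a joint would pass 70% of its speed; a pose out of reach is approached as far as the arm can. A call with a gripper value outside its range is refused whole. The fingers move at their own pace and stop on an object; "newtons" is the grip in N (left out, the last holds). Time passes only in rows, so rows that do not move let the fingers close. It gives the time, the measured TCP pose, the force and the opening at its end, in the units of the state.
- sensors.state(): the state, without advancing time (a new reading comes with each control period).
- get_image(name): name is "side" or "top"; returns a dict with "color" (420x560x3 uint8, red, green, blue), "fx", "fy", "cx", "cy" (pixels), "R" (3x3) and "t" (3): a world point X has camera coordinates R X + t. Camera axes: x right, y down, z forward; pixel columns grow to the right and rows downward; lengths in m; the calibration is good to about 2 mm. A picture is of the moment at which its call begins. There is no depth.
- ctrl.sign_off(): hands the job in, once; it reports no verdict.
Trained networks look in the newest picture that a camera, given by its name, has taken for a name from the list of things; names that differ only in an ending like _2 or _b are one class to them, and where a whole thing is asked for, a point or a joint stands for the part that bears it (a point fixed in the world has none). Each returns a list of dicts, best first, with "score" (0 to 1); they miss things now and then, are a little off and sometimes report something else, mostly with a low value. They report only what shows in the picture. A call takes as long as a camera call.
- silhouettes(camera, label): "pixels" (420x560 bool, what is visible of it) and "at" ([column, row] in pixels, amid what is visible of it).
The state is a dict: "time": time; "joint_positions": joint angles; "qvel": joint speeds; "joint_efforts": joint torques, N m; "ee_pos": TCP position; "orientation": TCP orientation; "contact_force": force on the tool from outside, world axes, zero at the start; "torque": the same for the moment, N m; "finger_gap": opening from 0.0 (shut) to 1.0 (fully open).
Only numpy, scipy, OpenCV 4.12 (cv2) and the standard library are available. Lean on these libraries where they do the work, as an engineer would, in place of code of your own. Each camera call takes 0.05 s, during which the arm holds its last target. There are 200 camera calls.

## Task

Press the green call button with the fingertips and let it up again, then show the mechanic the socket with the red sleeve by holding the fingertips about 2 cm above the middle of its mouth for two seconds. Then point at the ratchet in the same way, about 2 cm above the square drive on its round head, and finish there, still pointing. Do not touch, move or lift any tool, and do not bring the fingertips down over either of the other two sockets.

Things in the scene. Friction and masses are not known exactly. Their poses are not given: they have to be found in the camera images.
- call (a joint): Travel of the green call button: 0 up, 0.006 m fully down; a press counts from 0.004 m. It is sprung: about 5 N holds it fully down, and it comes back up when let go.
- call_top (a point): Centre of the top face of the green button cap (36 mm across), in a round black collar (52 mm across) on a yellow box (70 x 90 mm, 35 mm high) fixed to the bench. Press straight down here, easiest with the fingers shut. The cap's top is 57 mm above the bench.
- red_top (a point): Centre of the open mouth of the red socket, level with its rim, 80 mm above its underside. To point at it, tool pointing down, bring the tool point (TCP) within 18 mm of it sideways and 22 to 60 mm above it; the shut fingertips reach about 19 mm past the TCP, so a TCP 39 mm above this point leaves 20 mm of air.
- blue_top (a point): Centre of the open mouth of the blue socket, level with its rim, 80 mm above its underside. Keep away from it: a TCP within 18 mm of it sideways and less than 60 mm above it counts as pointing at this socket, even in passing, so travel well above it.
- yellow_top (a point): Centre of the open mouth of the yellow socket, level with its rim, 80 mm above its underside. Keep away from it: a TCP within 18 mm of it sideways and less than 60 mm above it counts as pointing at this socket, even in passing, so travel well above it.
- red_socket: Deep wheel-nut socket with a red plastic sleeve round its upper half, standing upright on the rubber mat, loose, about 0.22 kg. 80 mm tall, 35 mm across; plain steel lower half, open mouth at the top. Origin: centre of its underside; z up. The three sockets stand in a row about 80 mm apart; which colour stands where changes.
- blue_socket: Deep wheel-nut socket with a blue plastic sleeve round its upper half, standing upright on the rubber mat, loose, about 0.22 kg. 80 mm tall, 35 mm across; plain steel lower half, open mouth at the top. Origin: centre of its underside; z up. The three sockets stand in a row about 80 mm apart; which colour stands where changes.
- yellow_socket: Deep wheel-nut socket with a yellow plastic sleeve round its upper half, standing upright on the rubber mat, loose, about 0.22 kg. 80 mm tall, 35 mm across; plain steel lower half, open mouth at the top. Origin: centre of its underside; z up. The three sockets stand in a row about 80 mm apart; which colour stands where changes.
- ratchet: Ratchet lying loose on the bench, 0.5 kg: round steel head 38 mm across and 22 mm high with a 12.7 mm square drive standing 14 mm up from its middle; handle 24 mm thick with a black grip, running along -y of the ratchet to 210 mm from the head's centre. Origin: centre of the head's underside.
- ratchet_drive (a point): Centre of the top of the ratchet's square drive, 36 mm above the bench. To point at it: TCP within 18 mm sideways and 22 to 60 mm above it.
- spanner: Combination spanner lying loose on the bench next to the ratchet, bright metal, 210 mm long, 10 mm high, 30 mm wide at the ends. Origin: centre of its ring end, on the bench; the shaft runs along its -y. To be left alone.
- screwdriver: Screwdriver with an orange handle lying loose on the bench beyond the sockets, 200 mm long, under 35 mm high. Its x axis runs along it, from handle to tip. To be left alone.
- mat: Black rubber mat fixed to the bench, 120 x 260 mm and 4 mm thick, on which the sockets stand in a row along its y axis. Origin: centre of its underside.

How it is judged:
On the way, in this order (a step that is already met when the one before it is completed fails the run):
1. the green call button is pressed down (value of joint call above 0.004 m), for 0.05 s.
2. the button is let up again (value of joint call below 0.0015 m), for 0.05 s.
3. the tool point dwells just above the mouth of the red-sleeved socket for two seconds (horizontal distance between the grasp point and red_top below 0.018 m and z of the grasp point in the frame of red_top between 0.022 and 0.06 m), for 1.9 s.
At the end, for the whole second after the job is handed in: The tool point stays within 18 mm sideways of the ratchet's square drive and 22 to 60 mm above its top; the call button is up; every tool lies or stands still within 6 mm of where it began, the sockets upright (horizontal distance between the grasp point and ratchet_drive below 0.018 m and z of the grasp point in the frame of ratchet_drive between 0.022 and 0.06 m and value of joint call below 0.0015 m and distance of each of red_socket, blue_socket, yellow_socket, ratchet, spanner, screwdriver from where it was at the start of the episode below 0.006 m and linear speed of each of red_socket, blue_socket, yellow_socket, ratchet, spanner, screwdriver below 0.01 m/s and angle between each of red_socket, blue_socket, yellow_socket's own z axis and vertical below 0.08 rad); the robot touches nothing.
It fails at once if a tool is touched (a contact above 0.3 N) (contact force between any of the fingers, the arm and red_socket above 0.3 N or contact force between any of the fingers, the arm and blue_socket above 0.3 N or contact force between any of the fingers, the arm and yellow_socket above 0.3 N or contact force between any of the fingers, the arm and ratchet above 0.3 N or contact force between any of the fingers, the arm and spanner above 0.3 N or contact force between any of the fingers, the arm and screwdriver above 0.3 N).
It fails at once if a tool is moved by more than 10 mm (distance of any of red_socket, blue_socket, yellow_socket, ratchet, spanner, screwdriver from where it was at the start of the episode above 0.01 m).
It fails at once if the blue or the yellow socket is pointed at (tool point within 18 mm sideways of its mouth and less than 60 mm above it) ((horizontal distance between the grasp point and blue_top below 0.018 m and z of the grasp point in the frame of blue_top between 0 and 0.06 m) or (horizontal distance between the grasp point and yellow_top below 0.018 m and z of the grasp point in the frame of yellow_top between 0 and 0.06 m)).
It also fails if it takes over 48 s, if anything falls off the work surface, if the arm or the gripper's body presses on something with over 40 N, if the wrist force passes 120 N, or if a joint passes its speed limit or range.

## Working session

There is one attempt and no reset: what is moved stays moved. The work goes in short steps, Python scripts to look and compute and a tool call to move; the robot and the scene stay as the last step left them, time stands still between calls to the robot, and variables do not carry over. Pictures are saved under pics/ and viewed, about 8 in all and at most 12, crops included, and the job is handed in when it is done.

Besides the shell and the picture viewer there is one more tool, called as name(argument=value, ...), one argument or row to a line, values as JSON. jog_arm: Moves the arm, as the interface text tells. Its arguments: {"type":"object","properties":{"motion":{"type":"array","items":{"type":"array","items":{"type":"number"}}},"newtons":{"type":"number"}},"required":["motion"]}

```bash
mkdir -p pics; cat > h.py <<'E'
import numpy as np, cv2
from rig import sensors, get_image, ctrl, silhouettes
def back(im,uv,z):
    d=im["R"].T@np.array([(uv[0]-im["cx"])/im["fx"],(uv[1]-im["cy"])/im["fy"],1.]); c=-im["R"].T@np.array(im["t"])
    return c+d*(z-c[2])/d[2]
def proj(im,X):
    p=im["R"]@np.array(X)+im["t"]; return [im["fx"]*p[0]/p[2]+im["cx"],im["fy"]*p[1]/p[2]+im["cy"]]
E
python3 - <<'E'
from h import *
ims={}
for c in("top","side"):
    im=get_image(c);im["R"]=np.array(im["R"]);ims[c]=im
    cv2.imwrite(f"pics/{c}0.png",im["color"][:,:,::-1]); print(c,-im["R"].T@np.array(im["t"]),im["R"][2])
    for n,z in(("call_top",.057),("red_socket",.08),("blue_socket",.08),("yellow_socket",.08),("ratchet",.02),("spanner",.01),("screwdriver",.02)):
        for r in silhouettes(c,n)[:2]:
            v,u=np.nonzero(r["pixels"]); print(n,round(r["score"],2),np.round(r["at"]),"box",u.min(),v.min(),u.max(),v.max(),np.round(back(im,r["at"],z),3))
s=sensors.state();print(s["time"],s["ee_pos"],s["orientation"],s["finger_gap"])
E
```

```text
top [0.53299403 0.07124057 0.89295152] [ 0.08016736  0.0027339  -0.99677767]
call_top 0.6 [391. 278.] box 384 268 401 285 [ 0.449 -0.144  0.057]
red_socket 0.68 [259. 236.] box 251 225 267 242 [0.522 0.108 0.08 ]
blue_socket 0.73 [176. 215.] box 162 205 186 223 [0.556 0.264 0.08 ]
yellow_socket 0.71 [391. 276.] box 383 268 402 286 [ 0.456 -0.14   0.08 ]
yellow_socket 0.58 [210. 234.] box 200 226 220 243 [0.524 0.198 0.08 ]
ratchet 0.68 [402. 162.] box 339 155 453 173 [ 0.678 -0.176  0.02 ]
spanner 0.66 [411. 222.] box 359 213 461 232 [ 0.557 -0.196  0.01 ]
spanner 0.56 [400. 162.] box 339 154 453 173 [ 0.679 -0.173  0.01 ]
screwdriver 0.82 [268. 118.] box 199 109 294 121 [0.762 0.099 0.02 ]
side [0.42052754 0.50446387 0.56769324] [ 0.29400765 -0.65441311 -0.69663691]
call_top 0.7 [393. 176.] box 387 168 404 181 [ 0.453 -0.138  0.057]
red_socket 0.71 [315. 251.] box 307 231 328 273 [0.523 0.128 0.08 ]
blue_socket 0.66 [254. 324.] box 242 304 266 349 [0.554 0.281 0.08 ]
blue_socket 0.29 [196. 224.] box 155 197 218 275 [0.727 0.159 0.08 ]
yellow_socket 0.73 [296. 297.] box 287 275 311 319 [0.519 0.218 0.08 ]
ratchet 0.61 [294. 159.] box 272 128 315 190 [ 0.674 -0.147  0.02 ]
ratchet 0.25 [198. 219.] box 156 197 218 274 [0.768 0.106 0.02 ]
spanner 0.59 [347. 170.] box 332 141 364 194 [ 0.555 -0.175  0.01 ]
screwdriver 0.59 [197. 223.] box 155 196 219 274 [0.766 0.114 0.02 ]
screwdriver 0.35 [297. 294.] box 288 275 311 319 [0.53  0.177 0.02 ]
0.8 [ 0.13431668 -0.58475593  0.24997838] [ 7.82263854e-01 -6.22947238e-01 -2.41278535e-05 -2.80966258e-05] 1.001855347414382
```

View pics/top0.png

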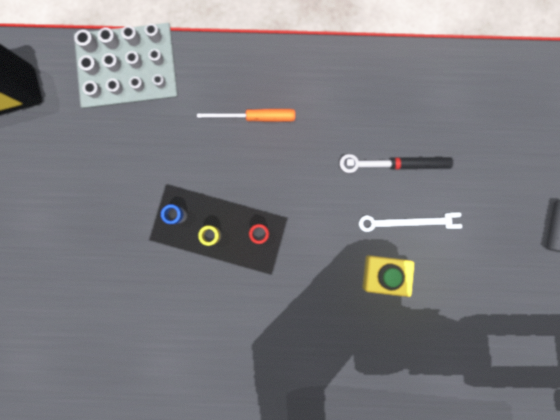

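View pics/side0.png

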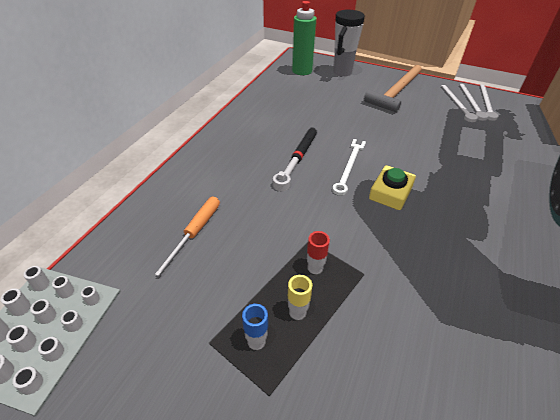

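The top view shows the button at (391,277), the red mouth at (259,234), yellow at (209,235), blue at (171,214) and the ratchet head at (349,163). In the side view the mouths are red (318,239), yellow (300,284) and blue (255,313), with the button at (396,175). The network's top-view "yellow" at (391,276) is really the button box. I'll compare the two cameras and take a crop of the ratchet.

```bash
python3 - <<'E'
from h import *
P={"top":dict(btn=(391.5,277),red=(259,234),yel=(208.5,235),blu=(171,214),rat=(349.5,162.5)),"side":dict(btn=(396.5,175),red=(318,239.5),yel=(300,284),blu=(255,314),rat=(282,179))}
Z=dict(btn=.057,red=.084,yel=.084,blu=.084,rat=.036)
cr=[]
for c in P:
    im=get_image(c);im["R"]=np.array(im["R"])
    for n in P[c]: print(c,n,np.round(back(im,P[c][n],Z[n]),3))
    for n in("rat","red","btn"):
        u,v=map(int,P[c][n]); cr.append(cv2.resize(im["color"][v-20:v+20,u-20:u+20,::-1],(260,260),interpolation=cv2.INTER_NEAREST))
cv2.imwrite("pics/crops.png",np.vstack([np.hstack(cr[:3]),np.hstack(cr[3:])]))
from scipy.spatial.transform import Rotation as R
print(R.from_quat(sensors.state()["orientation"]).as_matrix().round(3))
E
```

```text
top btn [ 0.451 -0.146  0.057]
top red [0.526 0.107 0.084]
top yel [0.521 0.2   0.084]
top blu [0.558 0.271 0.084]
top rat [ 0.672 -0.067  0.036]
side btn [ 0.447 -0.145  0.057]
side red [0.526 0.107 0.084]
side yel [0.52  0.198 0.084]
side blu [0.558 0.269 0.084]
side rat [ 0.663 -0.055  0.036]
[[ 0.224 -0.975  0.   ]
 [-0.975 -0.224  0.   ]
 [-0.    -0.    -1.   ]]
```

View pics/crops.png

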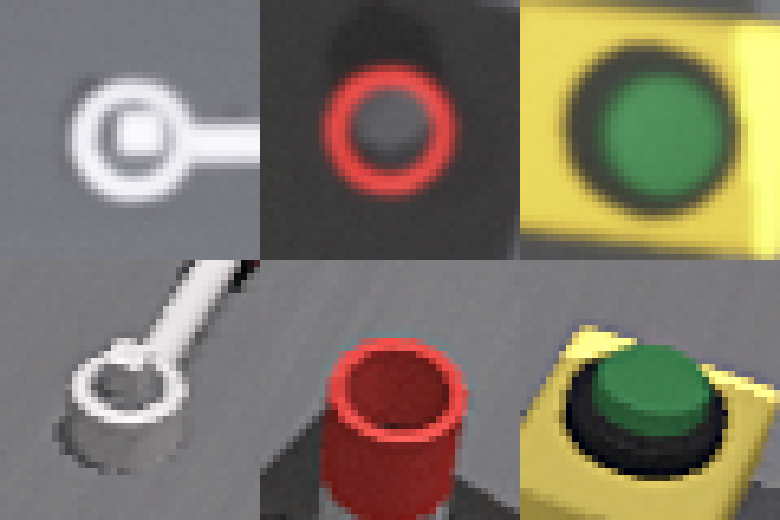

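jog_arm(
  motion=[
    [-0.03,-0.034,0,0,0],
    [-0.03,-0.034,0,0,0],
    [-0.03,-0.034,0,0,0],
    [-0.03,-0.034,0,0,0],
    [-0.03,-0.034,0,0,0],
    [-0.03,-0.034,0,0,0],
    [-0.03,-0.034,0,0,0],
    [-0.03,-0.034,0,0,0],
  ],
  newtons=20,
)

```text
time: 1.7
ee_pos: [0.3465, -0.2885, 0.2503]
orientation: [0.782, -0.623, 0.0, 0.0]
contact_force: [1.6, -0.5, 1.1]
finger_gap: 0.001
```

jog_arm(
  motion=[
    [-0.03,-0.034,0.02,0,0],
    [-0.03,-0.034,0.03,0,0],
    [-0.03,-0.034,0.03,0,0],
    [-0.025,-0.032,0.03,0,0],
    [0,0,0,0,0],
    [0,0,0,0,0],
  ],
)

```text
time: 2.3
ee_pos: [0.446, -0.1532, 0.1445]
orientation: [0.783, -0.622, -0.001, 0.0]
contact_force: [0.0, -0.5, -0.6]
finger_gap: 0.0
```

jog_arm(
  motion=[
    [-0.004,-0.005,0.02,0,0],
    [0,0,0.025,0,0],
    [0,0,0.012,0,0],
    [0,0,0,0,0],
    [0,0,0,0,0],
  ],
)

```text
time: 2.8
ee_pos: [0.4502, -0.1503, 0.089]
orientation: [0.782, -0.624, 0.001, -0.0]
contact_force: [0.6, -0.7, 0.3]
finger_gap: -0.001
```

```bash
python3 - <<'E'
from h import *
cr=[]
for c,(u,v) in dict(top=(391,270),side=(396,165)).items():
    im=get_image(c)["color"]; cr.append(cv2.resize(im[v-40:v+40,u-40:u+40,::-1],(390,390)))
cv2.imwrite("pics/press.png",np.hstack(cr)); s=sensors.state();print(s["ee_pos"],s["contact_force"])
E
```

```text
[ 0.45071131 -0.15016117  0.08937088] [-0.20744992 -0.45263363 -0.33374528]
```

View pics/press.png

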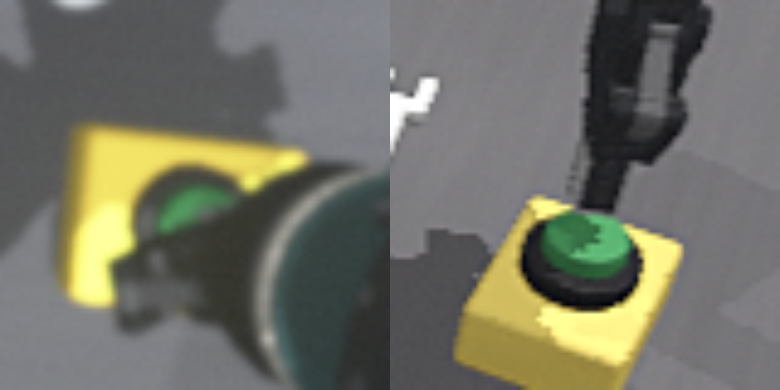

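The shut fingertips (side crop, about (600,212)) hang just above the cap centre at (588,240), so I can press now.

jog_arm(
  motion=[
    [0,0,0.01,0,0],
    [0,0,0.006,0,0],
    [0,0,0.003,0,0],
    [0,0,0.001,0,0],
    [0,0,0,0,0],
  ],
)

```text
time: 3.4
ee_pos: [0.4507, -0.1496, 0.0695]
orientation: [0.782, -0.623, 0.001, -0.0]
contact_force: [-3.3, -0.0, 20.8]
finger_gap: -0.0
```

The reading of 20.8 N shows the button is bottomed. Next I rise and travel to the red socket.

jog_arm(
  motion=[
    [0,0,-0.02,0,0],
    [0,0,-0.04,0,0],
    [0,0,-0.04,0,0],
    [0,0,-0.04,0,0],
    [0,0,-0.03,0,0],
    [0,0,0,0,0],
    [0,0,0,0,0],
  ],
)

```text
time: 4.1
ee_pos: [0.45, -0.1489, 0.2382]
orientation: [0.782, -0.623, 0.0, -0.0]
contact_force: [-1.0, 0.3, -0.8]
finger_gap: -0.0
```

jog_arm(
  motion=[
    [-0.039,-0.022,0,0,0],
    [-0.039,-0.022,0,0,0],
    [-0.039,-0.022,0,0,0],
    [-0.039,-0.022,0,0,0],
    [-0.039,-0.022,0,0,0],
    [-0.037,-0.02,0,0,0],
    [0,0,0,0,0],
    [0,0,0,0,0],
  ],
)

```text
time: 4.9
ee_pos: [0.5235, 0.1069, 0.236]
orientation: [0.783, -0.622, -0.001, 0.002]
contact_force: [-1.4, -1.0, -0.4]
finger_gap: -0.001
```

```bash
python3 - <<'E'
from h import *
get_image("side")
for n in("call_top","red_socket"):
    r=silhouettes("side",n)[0]; print(n,r["score"],r["at"])
s=sensors.state();print(s["ee_pos"],s["orientation"],s["contact_force"])
E
```

```text
call_top 0.74 [395.2, 174.6]
red_socket 0.86 [313.3, 248.1]
[0.52381557 0.10504568 0.23707529] [ 0.78195813 -0.62332975 -0.00078514  0.00094305] [0.63165539 0.24430274 0.69901437]
```

jog_arm(
  motion=[
    [-0.001,-0.002,0.03,0,0],
    [0,0,0.03,0,0],
    [0,0,0.02,0,0],
    [0,0,0.015,0,0],
    [0,0,0.01,0,0],
    [0,0,0.005,0,0],
    [0,0,0,0,0],
    [0,0,0,0,0],
  ],
)

```text
time: 5.85
ee_pos: [0.527, 0.1074, 0.1287]
orientation: [0.782, -0.623, 0.0, -0.0]
contact_force: [-0.5, -0.7, 0.2]
finger_gap: 0.001
```

```bash
python3 - <<'E'
from h import *
cr=[]
for c,(u,v) in dict(top=(259,230),side=(316,230)).items():
    im=get_image(c)["color"]; cr.append(cv2.resize(im[v-40:v+40,u-40:u+40,::-1],(390,390)))
cv2.imwrite("pics/red.png",np.hstack(cr)); s=sensors.state();print(s["time"],s["ee_pos"],s["contact_force"])
E
```

```text
5.95 [0.5271738  0.10755434 0.12896486] [ 0.36810909 -0.01801749 -0.06932743]
```

View pics/red.png

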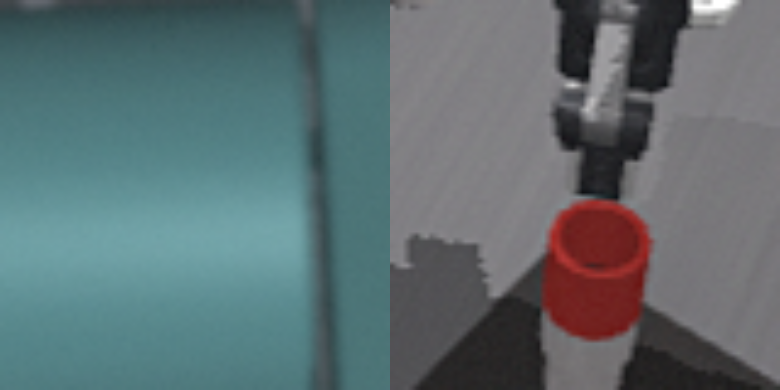

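The side crop shows the fingertips at (600,195), centred over the red mouth at (600,238) with a clear gap. I'll lower 4 mm and hold for over two seconds.

jog_arm(
  motion=[
    [0,0,0.004,0,0],
    [0,0,0,0,0],
    [0,0,0,0,0],
    [0,0,0,0,0],
    [0,0,0,0,0],
    [0,0,0,0,0],
    [0,0,0,0,0],
    [0,0,0,0,0],
  ],
)

```text
time: 6.75
ee_pos: [0.5265, 0.1076, 0.1242]
orientation: [0.782, -0.623, -0.0, -0.0]
contact_force: [0.4, 0.3, -0.6]
finger_gap: 0.0
```

jog_arm(
  motion=[
    [0,0,0,0,0],
    [0,0,0,0,0],
    [0,0,0,0,0],
    [0,0,0,0,0],
    [0,0,0,0,0],
    [0,0,0,0,0],
    [0,0,0,0,0],
    [0,0,0,0,0],
  ],
)

```text
time: 7.55
ee_pos: [0.5265, 0.1076, 0.1242]
orientation: [0.782, -0.623, -0.0, -0.0]
contact_force: [0.4, 0.0, 0.2]
finger_gap: -0.002
```

jog_arm(
  motion=[
    [0,0,0,0,0],
    [0,0,0,0,0],
    [0,0,0,0,0],
    [0,0,0,0,0],
    [0,0,0,0,0],
    [0,0,0,0,0],
    [0,0,0,0,0],
    [0,0,0,0,0],
  ],
)

```text
time: 8.35
ee_pos: [0.5265, 0.1076, 0.1241]
orientation: [0.782, -0.623, -0.0, -0.0]
contact_force: [0.2, -0.0, -0.2]
finger_gap: -0.0
```

jog_arm(
  motion=[
    [0,0,-0.02,0,0],
    [0,0,-0.04,0,0],
    [0,0,-0.04,0,0],
    [0,0,-0.02,0,0],
    [0,0,0,0,0],
    [0,0,0,0,0],
  ],
)

```text
time: 8.95
ee_pos: [0.5264, 0.1076, 0.2441]
orientation: [0.782, -0.623, 0.0, -0.0]
contact_force: [-0.3, 1.0, -0.2]
finger_gap: 0.003
```

jog_arm(
  motion=[
    [0.034,-0.017,0,0,0],
    [0.034,-0.017,0,0,0],
    [0.034,-0.017,0,0,0],
    [0.034,-0.017,0,0,0],
    [0.034,-0.017,0,0,0],
    [0.034,-0.018,0,0,0],
    [0,0,0,0,0],
    [0,0,0,0,0],
  ],
)

```text
time: 9.75
ee_pos: [0.6716, -0.0687, 0.2415]
orientation: [0.782, -0.624, -0.002, 0.001]
contact_force: [-0.0, 0.5, -0.5]
finger_gap: -0.003
```

jog_arm(
  motion=[
    [0,0,0.03,0,0],
    [0,0,0.04,0,0],
    [0,0,0.04,0,0],
    [0,0,0.03,0,0],
    [0,0,0,0,0],
    [0,0,0,0,0],
  ],
)

```text
time: 10.35
ee_pos: [0.6714, -0.0671, 0.1038]
orientation: [0.783, -0.623, -0.001, 0.0]
contact_force: [-0.3, -0.5, 0.7]
finger_gap: 0.002
```

```bash
python3 - <<'E'
from h import *
cr=[]
for c,(u,v) in dict(top=(349,162),side=(282,165)).items():
    im=get_image(c); col=im["color"]; cr.append(cv2.resize(col[v-40:v+40,u-40:u+40,::-1],(390,390)))
print(proj(im,[.672,-.068,.036]))
cv2.imwrite("pics/rat.png",np.hstack(cr)); s=sensors.state();print(s["time"],s["ee_pos"],s["contact_force"])
E
```

```text
[np.float64(280.7395498563345), np.float64(174.14829752364605)]
10.45 [ 0.67361693 -0.06786959  0.10606874] [ 0.50427297 -0.0455548  -0.20178375]
```

View pics/rat.png

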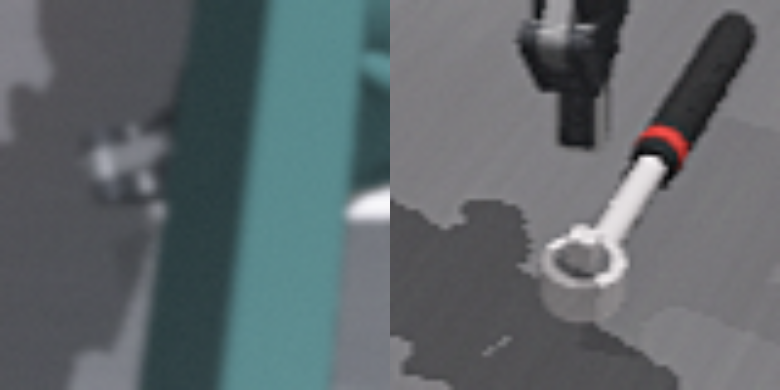

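The fingertips at (577,145) are in line above the square drive at (582,232), with about 50 mm between them. I'll lower about 28 mm.

jog_arm(
  motion=[
    [0,0,0.012,0,0],
    [0,0,0.01,0,0],
    [0,0,0.006,0,0],
    [0,0,0,0,0],
    [0,0,0,0,0],
    [0,0,0,0,0],
    [0,0,0,0,0],
    [0,0,0,0,0],
  ],
)

```text
time: 11.25
ee_pos: [0.6728, -0.0682, 0.0764]
orientation: [0.782, -0.623, 0.0, -0.0]
contact_force: [0.3, -0.1, 0.7]
finger_gap: 0.0
```

```bash
python3 - <<'E'
from h import *
col=get_image("side")["color"]; cv2.imwrite("pics/end.png",np.hstack([cv2.resize(col[125:205,242:322,::-1],(390,390)),cv2.resize(col[120:360,140:420,::-1],(400,390))]))
s=sensors.state();print(s["time"],s["ee_pos"],s["contact_force"],np.abs(s["qvel"]).max())
E
```

```text
11.3 [ 0.67270807 -0.06818435  0.07637718] [ 0.51936706  0.12055575 -0.26437306] 0.002710274885499073
```

View pics/end.png

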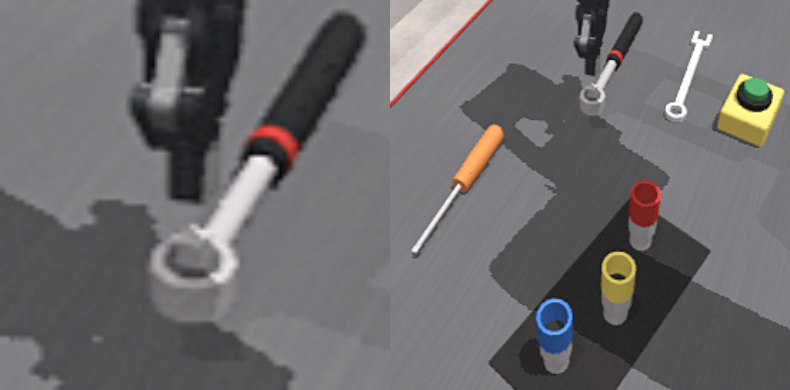

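The shut fingertips at (187,198) hover just above the drive at (192,235). All the tools are in place and the button is up, so I'm handing in.

```bash
python3 -c "
from rig import ctrl; print(ctrl.sign_off())"
```

```text
the job is handed in; nothing more can be done
None
```

I carried out the whole task and handed the job in at about 11.3 s on the robot's clock; the sign-off gives no verdict.

- **Button:** I pressed it until it bottomed (20.8 N, more than the 5 N needed) and let it up. The button's travel can't be read directly, but later side pictures show it up.
- **Red socket:** I held the tool point about 40 mm above the mouth, leaving roughly 21 mm of air. It stayed there for more than 2.4 s, about 1 mm off centre by my measurements.
- **Ratchet:** The arm finished still, with the tool point at (0.673, -0.068, 0.076). That is about 40 mm above the square drive and 1–2 mm off to the side.
- **Tools:** At the last check the force reading was only noise. In the side picture all the tools looked in place and the sockets upright. I judged that by eye and did not measure each tool against its starting position.

Two readings disagreed at first. The network's best match for the yellow socket in the top view was really the button box, so I discarded it. My first pixel for the ratchet drive in the side view was about 15 mm out; I corrected it from a crop and confirmed it by looking from close by.

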